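Set the cam-locked work rest to its height mark

ROBOT

A 6-joint arm with a two-finger parallel gripper is mounted at the origin on a cart in front of the work surface, level with it; the furniture and walls round the work are solid. World frame = base frame: x ahead of the robot, y to its left, z up, the work surface at z = 0. Lengths are in mm, angles in rad, forces in N, time in s.
With the tool pointing down it reaches from about 275 to 750 mm from the base axis. Payload 10.2 kg.
Tool frame: the origin (TCP) lies between the finger pads; the fingertips stand 22 mm ahead of it and the grasp point (between the pads) lies 3 mm ahead of it (ctrl.nose_length is the distance from the TCP to the fingertips, in mm); y points along the fingers, z is the direction in which the jaws open and shut, and the axes are right-handed (so a half turn about y gives the same grasp; the last joint's range is limited). The gripper opens to 85 mm and grips with 20 to 120 N. Pads are 22 mm wide; open, the fingers measure 114 mm over their backs; the gripper's body (76 mm by 85 mm) begins 54 mm behind the grasp point. The pads swing forward as they close: fully open they stand 13 mm farther back than shut.
Start: joints at [-1.327, 0.313, 1.498, -0, 1.331, -0.223], TCP at [236.255, -468.844, 223.194] pointing down, gripper open.
Joint ranges: [-2.94, 2.94], [-0.97, 2.17], [0.19, 2.56], [-1.23, 4.37], [0.02, 3.11], [-2.88, 2.88]. Speed limits (rad/s): [2.39, 2.39, 3.01, 3.14, 3.14, 3.14].

INTERFACE

Orientations are given as a unit quaternion [w, x, y, z].
In Python, from rig import ctrl, eyes, models gives the robot as it stands.
- The arm moves only by the shell command python3 -m crank 'ROWS' [FORCE]. ROWS is JSON, a list of rows, each an object with "dp": the shift along the tool's x, y, z in mm, a list of three; "roll": the turn about the tool's y in rad; "gripper": the closure in counts, from 0 (fully open) to 255 (shut). A call has 1 to 10 rows; each row is the pose to reach, as a shift and turn from the pose commanded when the call began, along the tool's axes at that moment; what a row does not reach only later rows make up. A row lasts 1/12 s, in which the tool goes at most 41.7 mm and 7.16 degrees, less where a joint would pass 70% of its speed; a pose out of reach is approached as far as the arm can. A call with a gripper value outside its range is refused whole. The fingers move at their own pace and stop on an object; FORCE is the grip in N (left out, the last holds). Time passes only in rows, so rows that repeat a pose let the fingers close. It gives the time, the measured TCP pose, the force and the opening at its end, in the units of the state.
- ctrl.sense(): the state, without advancing time (a new reading comes with each control period).
- eyes.capture(name): name is "scene" or "top"; returns a dict with "color" (420x560x3 uint8, red, green, blue), "fx", "fy", "cx", "cy" (pixels), "R" (3x3) and "t" (3): a world point X has camera coordinates R X + t. Camera axes: x right, y down, z forward; pixel columns grow to the right and rows downward; lengths in mm; the calibration is good to about 2 mm. A picture is of the moment at which its call begins. There is no depth.
- ctrl.finish_job(): hands the job in, once; it reports no verdict.
Trained networks look in a picture, given as the dict that the camera call returned (one of the last four; its "shot" number tells which), for a name from the list of things; names that differ only in an ending like _2 or _b are one class to them, and where a whole thing is asked for, a point or a joint stands for the part that bears it (a point fixed in the world has none). Each returns a list of dicts, best first, with "confidence" (0 to 1); they miss things now and then, are a little off and sometimes report something else, mostly with a low value. They report only what shows in the picture. A call takes as long as a camera call.
- models.spot_in(picture, label): "extent" ([centre column, centre row, width, height] in pixels, round what is visible of it).
- models.spot_point(picture, label): "centre" ([column, row] in pixels: a listed point, or the origin of a listed thing).
The state is a dict: "time_s": time; "joints": joint angles; "dq": joint speeds; "tau": joint torques, N m; "eef_pos": TCP position; "ee_rot": TCP orientation; "force": force on the tool from outside, world axes, zero at the start; "wrist_torque": the same for the moment, N m; "grip_width": opening from 0.0 (shut) to 1.0 (fully open).
Only numpy, scipy, OpenCV 4.12 (cv2) and the standard library are available. Lean on these libraries where they do the work, as an engineer would, in place of code of your own. Each camera call takes 0.05 s, during which the arm holds its last target. There are 200 camera calls.

TASK

Set the work rest on the bench to its height mark. First turn its fine-height knob anticlockwise (seen from above) to the end stop, so that the whole fine adjustment is left for later; then take the leg by its round swivel cap, pull it up until the ring engraved round the leg is level with the top edge of the clamp collar, and, with the leg held there, swing the collar's upright cam lever clockwise to its stop (turning the wrist, so that the side of a finger takes the lever along, will do it). Keep your grip on the cap from then on and finish still holding it, with the leg at its mark and the lever closed; leave the things lying around where they are.

Things in the scene. Friction and masses are not known exactly. Their poses are not given: they have to be found in the camera images.
- rest: the work rest: a low grey casting 84 x 196 mm and up to 44 mm high, fixed to the bench. Origin: centre of its underside. z up, y along its length: the fine-height knob stands at y = +55 mm, the column with sleeve, clamp collar and leg at y = -55 mm (both at x = 0). Everything on it moves and turns with it.
- fine_knob (a joint): fine-height knob, vertical axis, in rad: 0 = anticlockwise end stop (seen from above), grows clockwise to 2.6. Light friction (0.06 Nm); stays where it is left. It raises sleeve, collar, lever and leg together by 2 mm per rad.
- knob_grip (a point): on the knob's axis, 62 mm above the bench, where to grip its bar. The black bar is 40 mm long, 13 mm thick and stands from 44 to 72 mm above the bench, on a skirt of 42 mm diameter. The point's x axis runs along the bar (at joint value 0 it is the rest's x axis).
- leg (a joint): height of the sliding leg in the sleeve, in m: 0 = all the way down (resting), up to 0.060. The ring mark is level with the collar's top edge at 0.030. Leg and cap weigh about 0.3 kg and drop when let go unless the cam lever is closed.
- cap_grip (a point): on the leg's axis, in the round black cap on top of the leg: 26 mm in diameter, its black side from 20 mm below this point to 10 mm above it, topped by a steel V saddle up to 20 mm above it. Grip it from above, between this point and 8 mm above. It turns freely on the leg about the vertical. With the leg down this point is 24 mm above the collar's top.
- ring_mark (a point): centre of the dark ring, 2 mm wide, engraved round the 20 mm aluminium leg (hidden in the sleeve while the leg is down)
- collar_top (a point): centre of the top edge of the clamp collar (42 mm in diameter, 18 mm high; the thin bright lip on top of it is the edge that the ring is set to), 80 mm above the bench when the knob is at 0
- cam_lever (a joint): the collar's cam lever, turning about the leg's axis, in rad: 0 = open, 0.95 = closed against its stop; it grows clockwise seen from above. Friction 0.10 Nm plus a light cam pressure; stays where it is left. Past about half way a brake shoe presses on the leg.
- lever_handle (a point): near the top of the lever's upright black handle, which is a rod of 10 mm diameter standing 25 mm from the leg's axis, from the collar up to 141 mm above the bench (with the knob at 0; this point is at 132 mm). Seen from above it lies in the direction 207 degrees (anticlockwise from the rest's x axis) when open and 153 degrees when closed.
- lock_cylinder: bystander: grey metal lock cylinder 62 x 33 x 17 mm, lying loose in front of the rest
- screwdriver: bystander: red-handled screwdriver 176 mm long, lying loose behind the rest
- padlock: bystander: brass padlock 62 x 40 x 18 mm, lying loose beside the knob's end of the rest

How it is judged:
By the outcome, as a careful person would: the job done as asked, in the order asked, and still so for the second after the job is handed in, while the arm keeps its last pose, push and grip.
It also fails if it takes over 54 s, if anything falls off the work surface, if the arm or the gripper's body presses on something with over 40 N, if the wrist force passes 120 N, or if a joint passes its speed limit or range.

## Working session

There is one attempt and no reset: what is moved stays moved. The work goes in short steps, Python scripts to look and compute and a shell command to move; the robot and the scene stay as the last step left them, time stands still between calls to the robot, and variables do not carry over. Pictures are saved under pics/ and viewed, about 8 in all and at most 12, crops included, and the job is handed in when it is done.

```bash
ls; mkdir -p pics; cat > h.py <<'E'
import numpy as np, cv2
from rig import ctrl, eyes, models
def shots():
    return {n: eyes.capture(n) for n in ("scene","top")}
def save(p,name,box=None,s=1):
    im=p["color"][:,:,::-1]
    if box: im=im[box[1]:box[3],box[0]:box[2]]
    cv2.imwrite("pics/"+name, cv2.resize(im,None,fx=s,fy=s,interpolation=cv2.INTER_CUBIC))
def K(p): return np.array([[p["fx"],0,p["cx"]],[0,p["fy"],p["cy"]],[0,0,1]])
def proj(p,X):
    c=np.array(p["R"])@np.array(X,float)+np.array(p["t"]); return (K(p)@c)[:2]/c[2]
def ray(p,uv):
    R=np.array(p["R"]);d=R.T@np.linalg.solve(K(p),[uv[0],uv[1],1]);return -R.T@np.array(p["t"]),d/np.linalg.norm(d)
def atz(p,uv,z):
    o,d=ray(p,uv);return o+d*(z-o[2])/d[2]
def tri(ps,uvs):
    A=0;b=0
    for p,u in zip(ps,uvs):
        o,d=ray(p,u);M=np.eye(3)-np.outer(d,d);A=A+M;b=b+M@o
    return np.linalg.solve(A,b)
E
python3 - <<'E'
from h import *
s=shots(); print(ctrl.sense())
for n,p in s.items():
    save(p,n+"0.png"); print(n,(-np.array(p["R"]).T@p["t"]).round(),p["fx"])
    for l in ["rest","knob_grip","cap_grip","collar_top","lever_handle","lock_cylinder","screwdriver","padlock"]:
        r=models.spot_point(p,l); print(l,[(np.round(q["centre"],1),round(q["confidence"],2)) for q in r[:2]])
for l in ["rest","knob_grip","cap_grip","collar_top","lever_handle"]:
    try: print(l,tri(s.values(),[models.spot_point(p,l)[0]["centre"] for p in s.values()]).round(1))
    except Exception as e: print(l,e)
E
```

```text
pics
{'time_s': 0.1, 'joints': array([-1.32741383e+00,  3.13372348e-01,  1.49833285e+00,  3.90551341e-05,
        1.33097814e+00, -2.23414922e-01]), 'dq': array([-0.00149515, -0.00279443, -0.00110456, -0.00090865, -0.00047899,
        0.00035967]), 'tau': array([ 1.55330756e-03, -4.12903512e+01, -2.60140264e+01, -2.01218827e-04,
        3.07578826e-03, -1.07661805e-06]), 'eef_pos': array([ 236.20178491, -468.61712433,  222.7140453 ]), 'ee_rot': array([ 0.16354982, -0.1635307 ,  0.68832064, -0.68754918]), 'force': array([-0.67694978, -0.93406387, -0.29203985]), 'wrist_torque': array([ 0.00710796, -0.01768101, -0.00755462]), 'grip_width': 1.0004988844028677}
scene [-98. 503. 544.] 460.1097119418676
rest [(array([299.7, 247.5]), 0.97)]
knob_grip [(array([278.7, 230.4]), 0.71)]
cap_grip [(array([325.5, 196. ]), 0.51)]
collar_top [(array([323.4, 207.6]), 0.82)]
lever_handle [(array([334.9, 189.4]), 0.62)]
lock_cylinder [(array([323.9, 194.8]), 0.69), (array([315.1, 275.4]), 0.59)]
screwdriver [(array([275.9, 231.3]), 0.59), (array([327. , 222.8]), 0.2)]
padlock [(array([228.6, 267.4]), 0.59), (array([278.3, 230.7]), 0.47)]
top [485. 114. 960.] 413.6648236372315
rest []
knob_grip [(array([277.7, 219.2]), 0.64)]
cap_grip [(array([327.7, 220.1]), 0.67)]
collar_top [(array([328.4, 218.7]), 0.64)]
lever_handle [(array([338.8, 228.1]), 0.51)]
lock_cylinder [(array([289.9, 258.6]), 0.57)]
screwdriver [(array([303.1, 178.8]), 0.7), (array([336.1, 228.3]), 0.41)]
padlock [(array([236.1, 209.7]), 0.61)]
rest list index out of range
knob_grip [550.7 117.4  62.8]
cap_grip [544.6  13.3 110.8]
collar_top [551.   10.   80.3]
lever_handle [529.8  -3.3 127.4]
```

```bash
python3 - <<'E'
from h import *
s=shots()
save(s["scene"],"s1.png",(200,150,400,300),4)
save(s["top"],"t1.png",(210,150,370,270),5)
E
```

```text
(no output)
```

View pics/s1.png

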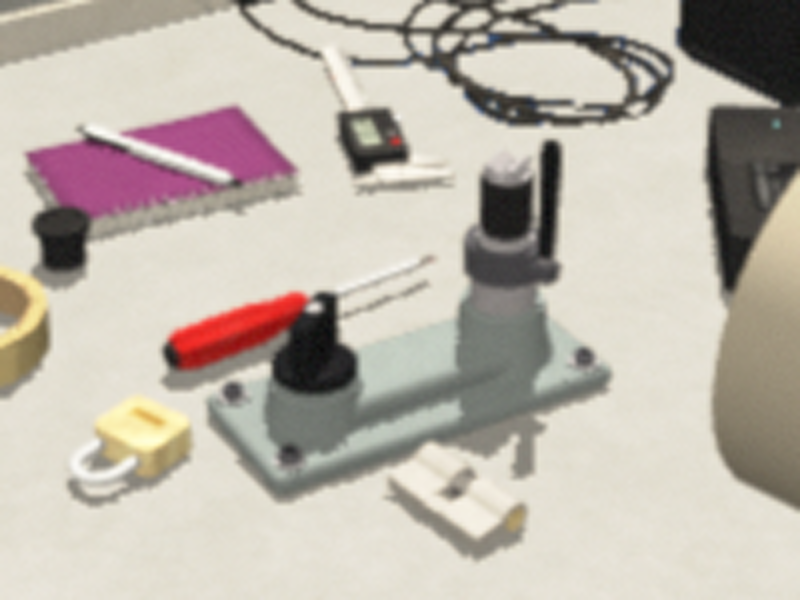

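View pics/t1.png

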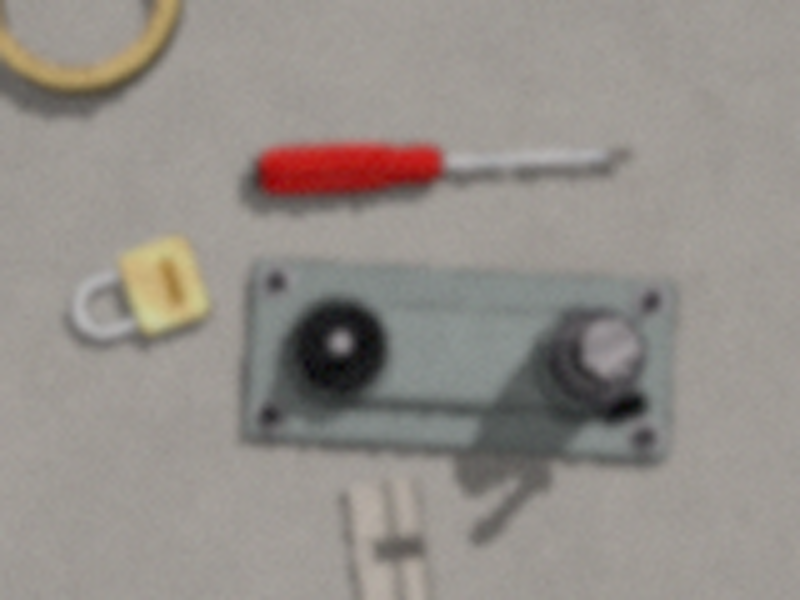

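The scene crop shows the knob at (315,330), cap at (507,200) and lever at (548,200). The top crop shows the rest almost aligned with the world, with plate screws at (277,282), (652,302), (270,414) and (643,438). The knob bar is black on black, so I'll stretch the contrast to see it.

```bash
python3 - <<'E'
from h import *
from scipy.spatial.transform import Rotation as Ro
s=shots(); T=s["top"]
c=[np.array([u/5+210-.4,v/5+150-.4]) for u,v in [(277,282),(652,302),(270,414),(643,438)]]
for z in(10,16):
    P=[atz(T,u,z) for u in c]; y=(P[0]-P[1]+P[2]-P[3]);print("rest",np.mean(P,0).round(1),"yaw deg",np.degrees(np.arctan2(-y[0],y[1])).round(1))
    x=(P[0]-P[2]+P[1]-P[3]);print(np.degrees(np.arctan2(x[1],x[0])))
st=ctrl.sense();q=st["ee_rot"];R=Ro.from_quat([*q[1:],q[0]]).as_matrix();print(R.round(3))
for n,z in(("top",62),("scene",62)):
  for k in range(2):
    p=eyes.capture(n); print(n,[np.round(proj(p,(550,117,62)),1)], [ (l,models.spot_point(p,l)[0]["centre"].__repr__()) for l in ("knob_grip","cap_grip","collar_top") if models.spot_point(p,l)])
ims=[]
for n,b in(("scene",(262,212,298,252)),("top",(260,202,296,242))):
    im=s[n]["color"][b[1]:b[3],b[0]:b[2],::-1].astype(float)
    im=np.clip((im/90)**.6*255,0,255).astype(np.uint8)
    ims.append(cv2.resize(im,(400,444),interpolation=cv2.INTER_CUBIC))
cv2.imwrite("pics/k2.png",np.hstack(ims))
E
```

```text
rest [549.4  62.1  10. ] yaw deg -3.3
-3.6662380279543374
rest [548.9  62.4  16. ] yaw deg -3.3
-3.66623802795434
[[-0.893 -0.     0.45 ]
 [-0.45  -0.    -0.893]
 [ 0.    -1.     0.   ]]
top [array([277.7, 219.4])] [('knob_grip', '[277.2, 219.2]'), ('cap_grip', '[328.3, 218.0]'), ('collar_top', '[329.5, 224.4]')]
top [array([277.7, 219.4])] [('knob_grip', '[278.0, 218.2]'), ('cap_grip', '[332.1, 217.9]'), ('collar_top', '[328.4, 222.2]')]
scene [array([279.4, 230.9])] [('knob_grip', '[280.2, 231.0]'), ('cap_grip', '[324.3, 195.0]'), ('collar_top', '[326.3, 206.2]')]
scene [array([279.4, 230.9])] [('knob_grip', '[279.6, 227.7]'), ('cap_grip', '[325.4, 197.9]'), ('collar_top', '[324.6, 209.5]')]
```

View pics/k2.png

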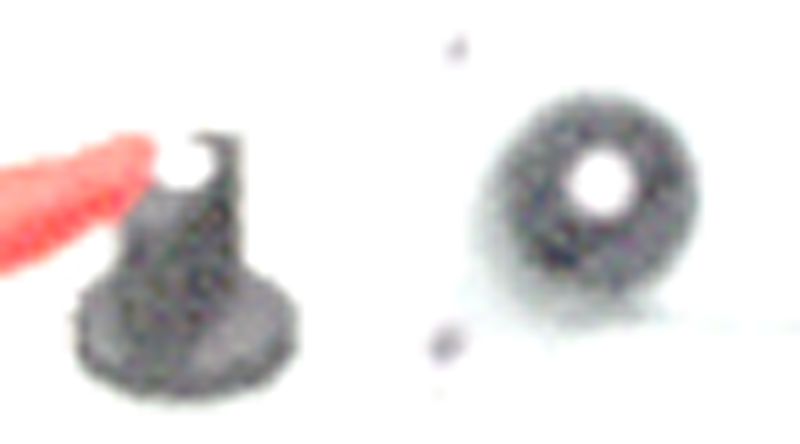

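```bash
python3 - <<'E'
from h import *
p=eyes.capture("scene"); g=p["color"].max(2).astype(float)
S=8; b=(262,205,300,256)
G=cv2.resize(g[b[1]:b[3],b[0]:b[2]],None,fx=S,fy=S,interpolation=cv2.INTER_CUBIC)
dark=(G<75)
def hull(X):
    u=np.array([(proj(p,x)-[b[0],b[1]]+.5)*S for x in X]).astype(np.float32)
    m=np.zeros(G.shape,np.uint8);cv2.fillConvexPoly(m,cv2.convexHull(u).astype(np.int32),1);return m
t=np.linspace(0,6.28,40)
res=[]
for dx in range(-8,9,2):
 for dy in range(-8,9,2):
  c=np.array([550+dx,117+dy,0])
  sk=hull([c+[21*np.cos(a),21*np.sin(a),z] for a in t for z in(36,44)])
  dot=hull([c+[4*np.cos(a),4*np.sin(a),72] for a in t])
  for A in range(-150,5,5):
    r=np.radians(A);d=np.array([np.cos(r),np.sin(r),0]);n=np.array([-d[1],d[0],0])
    bar=hull([c+s1*20*d+s2*6.5*n+[0,0,z] for s1 in(1,-1) for s2 in(1,-1) for z in(44,72)])
    m=((bar|sk)>0)&(dot==0)
    top=np.zeros_like(m);top[:int(37*S)]=1
    res.append(((m&dark).sum()/(m|dark).sum(),A,dx,dy))
res.sort(reverse=True); print([(round(a,3),*r) for a,*r in res[:14]])
best={}
for r in res: best.setdefault(r[1],round(r[0],3))
print(sorted(best.items()))
E
```

```text
[(np.float64(0.833), -45, 0, 4), (np.float64(0.831), -40, 0, 2), (np.float64(0.824), -45, 0, 2), (np.float64(0.818), -45, 2, 2), (np.float64(0.816), -45, -2, 4), (np.float64(0.814), -50, 0, 2), (np.float64(0.813), -50, 0, 4), (np.float64(0.81), -40, 2, 2), (np.float64(0.809), -40, 0, 4), (np.float64(0.806), -40, -2, 4), (np.float64(0.801), -35, 0, 2), (np.float64(0.801), -50, -2, 4), (np.float64(0.798), -45, -2, 6), (np.float64(0.797), -45, -4, 6)]
[(-150, np.float64(0.653)), (-145, np.float64(0.65)), (-140, np.float64(0.649)), (-135, np.float64(0.651)), (-130, np.float64(0.656)), (-125, np.float64(0.662)), (-120, np.float64(0.669)), (-115, np.float64(0.665)), (-110, np.float64(0.661)), (-105, np.float64(0.661)), (-100, np.float64(0.664)), (-95, np.float64(0.669)), (-90, np.float64(0.679)), (-85, np.float64(0.688)), (-80, np.float64(0.703)), (-75, np.float64(0.716)), (-70, np.float64(0.732)), (-65, np.float64(0.75)), (-60, np.float64(0.769)), (-55, np.float64(0.79)), (-50, np.float64(0.814)), (-45, np.float64(0.833)), (-40, np.float64(0.831)), (-35, np.float64(0.801)), (-30, np.float64(0.774)), (-25, np.float64(0.785)), (-20, np.float64(0.787)), (-15, np.float64(0.776)), (-10, np.float64(0.764)), (-5, np.float64(0.744)), (0, np.float64(0.724))]
```

View pics/top0.png

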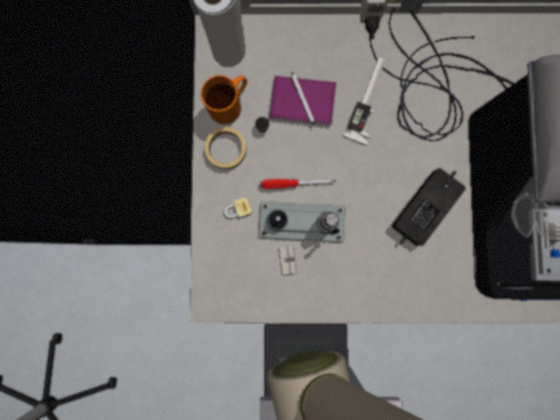

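```bash
cat >> h.py <<'E'
from scipy.spatial.transform import Rotation as Ro
def plan(x,y,z,jaw):
    "shift in tool axes and roll to reach TCP xyz with jaw axis (deg, world)"
    st=ctrl.sense();q=st["ee_rot"];R=Ro.from_quat([*q[1:],q[0]]).as_matrix()
    j=np.degrees(np.arctan2(R[1,2],R[0,2])); d=R.T@(np.array([x,y,z])-st["eef_pos"])
    print("t",round(st["time_s"],2),"pos",st["eef_pos"].round(1),"jaw",j.round(1),"dp",d.round(1),"roll",np.radians(j-jaw).round(3),"(+-pi) q6",st["joints"][5].round(2),"tilt",R[:,1].round(3),"F",st["force"].round(1),"M",st["wrist_torque"].round(3),"w",round(st["grip_width"],3))
E
python3 -c "
from h import *
plan(551,118,180,47)"
```

```text
t 3.05 pos [ 236.3 -468.8  223.2] jaw -63.3 dp [-545.2   43.2 -382.4] roll -1.924 (+-pi) q6 -0.22 tilt [ 0. -0. -1.] F [-0.2  0.3 -0. ] M [-0.032 -0.014 -0.023] w 0.999
```

The top view shows a large machine at the right (columns 470–560), so I'll move to +y first and then in over the knob.

```bash
python3 -m crank '[{"dp":[-30,0,-60],"roll":-0.12,"gripper":0},{"dp":[-61,0,-120],"roll":-0.24,"gripper":0},{"dp":[-91,0,-180],"roll":-0.36,"gripper":0},{"dp":[-121,0,-240],"roll":-0.48,"gripper":0},{"dp":[-121,0,-240],"roll":-0.6,"gripper":0},{"dp":[-121,0,-240],"roll":-0.72,"gripper":0},{"dp":[-121,0,-240],"roll":-0.84,"gripper":0},{"dp":[-121,0,-240],"roll":-0.96,"gripper":0},{"dp":[-121,0,-240],"roll":-1.08,"gripper":0}]' 40; python3 -c "
from h import *
plan(551,118,180,47)"
```

```text
time_s: 3.8
eef_pos: [236.4, -199.2, 223.6]
ee_rot: [-0.496, 0.496, -0.504, 0.505]
force: [0.1, -0.7, 0.4]
grip_width: 1.0
t 3.8 pos [ 236.4 -199.2  223.6] jaw -0.9 dp [-322.3   43.4  309.3] roll -0.837 (+-pi) q6 -1.07 tilt [ 0.001 -0.001 -1.   ] F [ 0.1 -0.7  0.4] M [ 0.011 -0.013 -0.023] w 1.0
```

```bash
python3 -m crank '[{"dp":[-322,0,309],"roll":-0.12,"gripper":0},{"dp":[-322,0,309],"roll":-0.24,"gripper":0},{"dp":[-322,0,309],"roll":-0.36,"gripper":0},{"dp":[-322,0,309],"roll":-0.48,"gripper":0},{"dp":[-322,0,309],"roll":-0.6,"gripper":0},{"dp":[-322,0,309],"roll":-0.72,"gripper":60},{"dp":[-322,0,309],"roll":-0.837,"gripper":60},{"dp":[-322,0,309],"roll":-0.837,"gripper":60},{"dp":[-322,0,309],"roll":-0.837,"gripper":60},{"dp":[-322,0,309],"roll":-0.837,"gripper":60}]'; python3 -m crank '[{"dp":[0,0,0],"gripper":60},{"dp":[0,20,0],"gripper":60},{"dp":[0,43,0],"gripper":60},{"dp":[0,63,0],"gripper":60},{"dp":[0,63,0],"gripper":60}]'; python3 -c "
from h import *
plan(551,118,68,47)
s=shots()
save(s['scene'],'s3.png',(220,160,360,265),5)"
```

```text
time_s: 4.63
eef_pos: [532.9, 95.6, 223.1]
ee_rot: [-0.657, 0.657, -0.261, 0.261]
force: [0.4, -1.7, 0.7]
grip_width: 0.762
t 4.63 pos [532.9  95.6 223.1] jaw 46.6 dp [ -2.3 155.1  28.7] roll -0.007 (+-pi) q6 -0.85 tilt [ 0. -0. -1.] F [ 0.4 -1.7  0.7] M [-0.026 -0.001  0.001] w 0.762$[0]: bad value
```

View pics/s3.png

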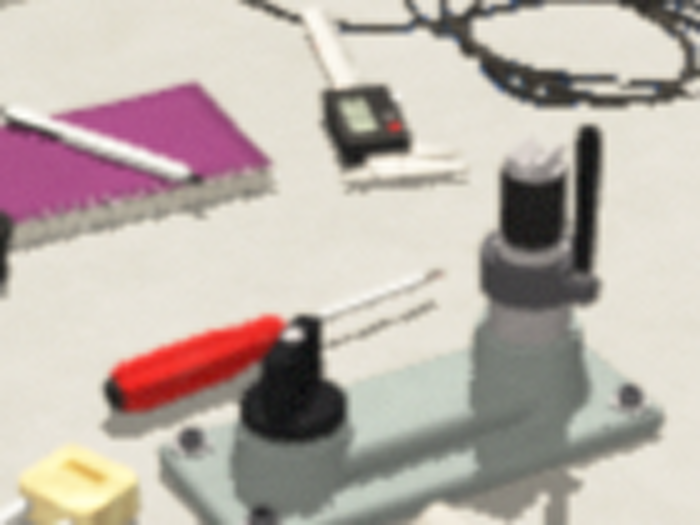

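The scene crop shows the bar (295,360) pointing away and to the right, which fits my −43° estimate. The knob is undisturbed and the gripper is above the frame. The refused call lacked "roll" in its rows.

```bash
python3 -m crank '[{"dp":[-2,0,29],"roll":0,"gripper":60},{"dp":[-2,20,29],"roll":0,"gripper":60},{"dp":[-2,60,29],"roll":0,"gripper":60},{"dp":[-2,100,29],"roll":0,"gripper":60},{"dp":[-2,115,29],"roll":0,"gripper":60},{"dp":[-2,115,29],"roll":0,"gripper":60}]'; python3 -c "
from h import *
plan(551,118,68,47)
s=shots()
save(s['scene'],'s4.png',(220,160,360,265),5)"
```

```text
time_s: 5.23
eef_pos: [548.0, 115.4, 104.5]
ee_rot: [-0.656, 0.658, -0.264, 0.259]
force: [-0.6, 0.7, 0.4]
grip_width: 0.765
t 5.23 pos [548.  115.4 104.5] jaw 46.6 dp [ 0.6 36.5  4.1] roll -0.008 (+-pi) q6 -0.81 tilt [-0.007 -0.    -1.   ] F [-0.6  0.7  0.4] M [ 0.035  0.005 -0.   ] w 0.765
```

View pics/s4.png

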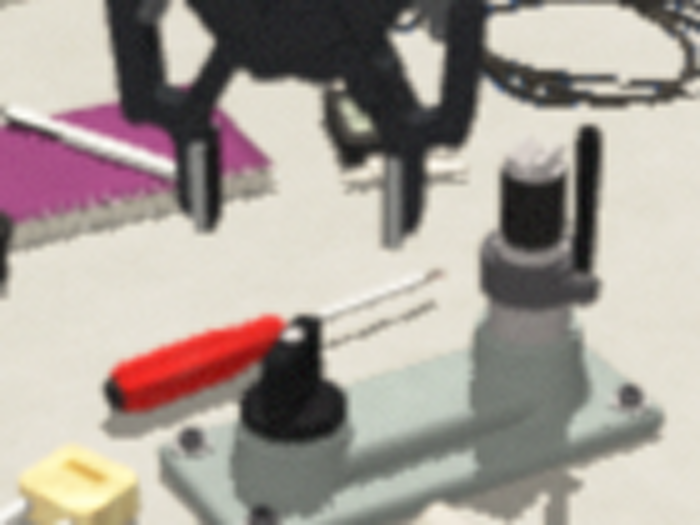

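```bash
python3 -c "
from h import *
plan(551,118,68,47)
p=eyes.capture('scene')
e=ctrl.sense()['eef_pos']; j=np.radians(46.6); d=np.array([np.cos(j),np.sin(j),0])*32.5
f=lambda X:((proj(p,X)-[220,160])*5).round()
for z in(-22,-15,-9): print([f(e+s*d+[0,0,z]) for s in(1,0,-1)])
print('knob',f([551,118,72]))
for n in('scene','top'):
    q=eyes.capture(n)
    print(n,[(r['centre'],r['confidence']) for r in models.spot_point(q,'knob_grip')], proj(q,[551,118,62]))
save(q,'t4.png',(210,150,370,270),5)
"
```

```text
t 5.33 pos [550.6 115.6 109.1] jaw 46.6 dp [-1.4 41.1  2. ] roll -0.008 (+-pi) q6 -0.81 tilt [ 0.001 -0.    -1.   ] F [ 0.2 -0.1  1.3] M [-0.042  0.007 -0.014] w 0.763
[array([215., 287.]), array([297., 295.]), array([381., 303.])]
[array([214., 271.]), array([297., 279.]), array([381., 287.])]
[array([214., 258.]), array([297., 266.]), array([381., 273.])]
knob [293. 332.]
scene [([278.0, 229.7], 0.77)] [278.66485289 230.79224662]
top [] [277.22366195 218.95384531]
```

View pics/t4.png

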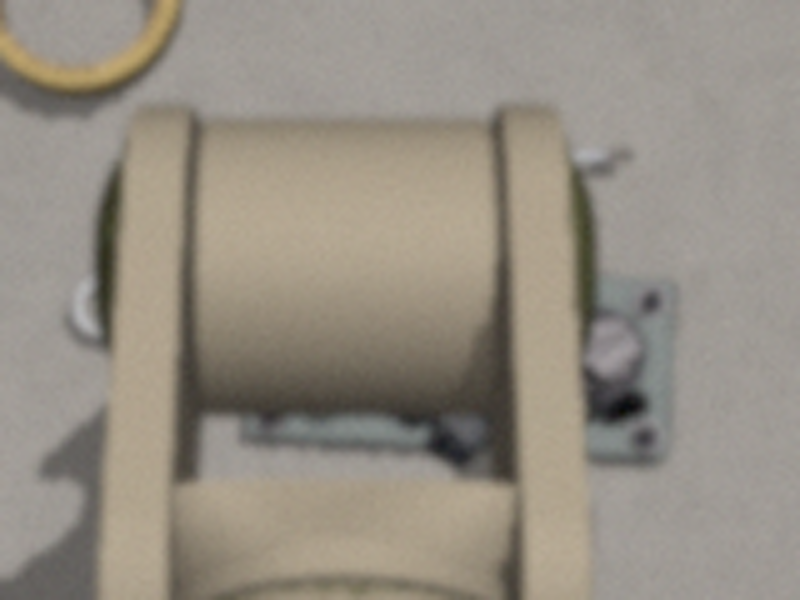

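The top view is hidden by the arm, so I rely on the scene view. There the fingers straddle the bar centrally (midpoint column 298, knob at 293). Next I descend.

```bash
python3 -m crank '[{"dp":[-1.5,15,2],"roll":0,"gripper":60},{"dp":[-1.5,28,2],"roll":0,"gripper":60},{"dp":[-1.5,38,2],"roll":0,"gripper":60},{"dp":[-1.5,42,2],"roll":0,"gripper":60},{"dp":[-1.5,42,2],"roll":0,"gripper":60},{"dp":[-1.5,42,2],"roll":0,"gripper":60}]'; python3 -c "
from h import *
plan(551,118,68,47)
s=shots()
save(s['scene'],'s5.png',(220,160,360,265),5)"
```

```text
time_s: 6.08
eef_pos: [550.9, 118.4, 66.7]
ee_rot: [0.657, -0.657, 0.261, -0.262]
force: [0.6, -0.1, 0.5]
grip_width: 0.761
t 6.08 pos [550.9 118.4  66.7] jaw 46.6 dp [ 0.3 -1.3 -0.2] roll -0.007 (+-pi) q6 -0.81 tilt [ 0.001  0.    -1.   ] F [ 0.6 -0.1  0.5] M [0.055 0.044 0.053] w 0.761
```

View pics/s5.png

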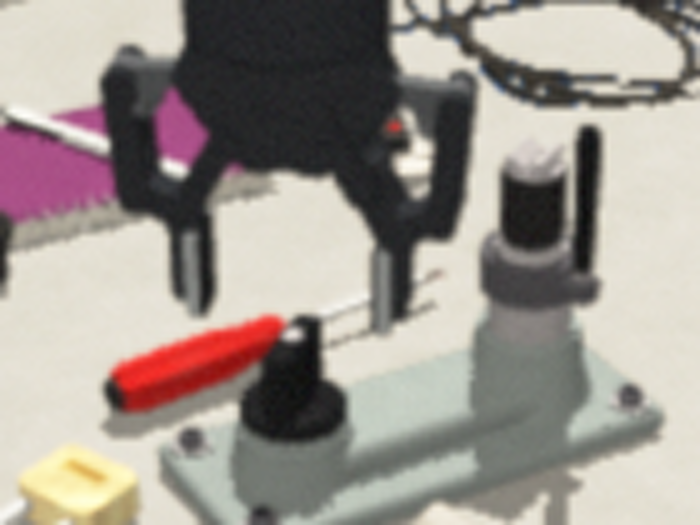

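The fingertips in the crop, about (195,312) and (382,330), sit higher than the 67 mm TCP predicts. I'll check whether that picture lagged the move.

```bash
python3 -c "
from h import *
old=cv2.imread('pics/s5.png')
p=eyes.capture('scene'); save(p,'s6.png',(220,160,360,265),5)
new=cv2.imread('pics/s6.png')
print('diff',np.abs(old.astype(int)-new).mean(), (np.abs(old.astype(int)-new).max(2)>60).sum())
g=new.max(2)
for n,c in(('old',old.max(2)),('new',g)):
  print(n,'col right finger 398:',c[200:440:8,398].tolist()); print('   col left 205:',c[200:440:8,205].tolist())
plan(551,118,68,47); print(ctrl.sense()['joints'])
f=lambda X:((proj(p,X)-[220,160])*5).round()
print(f([551,118,118]),f([551,118,50]))
"
```

```text
diff 1.4533959183673468 0
old col right finger 398: [43, 57, 51, 42, 37, 42, 39, 38, 38, 41, 40, 40, 43, 37, 41, 113, 234, 231, 229, 228, 227, 213, 206, 208, 209, 207, 208, 207, 203, 189]
   col left 205: [70, 78, 45, 32, 30, 31, 28, 27, 31, 26, 26, 27, 31, 50, 113, 211, 234, 243, 229, 239, 221, 157, 151, 150, 140, 139, 162, 224, 222, 182]
new col right finger 398: [44, 56, 46, 41, 38, 38, 39, 36, 36, 38, 40, 41, 37, 38, 41, 121, 234, 229, 230, 228, 227, 215, 206, 208, 207, 207, 209, 208, 203, 189]
   col left 205: [74, 76, 45, 37, 31, 30, 24, 29, 27, 28, 27, 30, 35, 59, 116, 215, 235, 243, 228, 240, 221, 158, 152, 150, 138, 140, 161, 224, 222, 182]
t 6.23 pos [551.  118.4  67. ] jaw 46.6 dp [ 0.2 -1.  -0.3] roll -0.007 (+-pi) q6 -0.81 tilt [ 0.001  0.    -1.   ] F [-0.6  0.4  0.3] M [-0.019  0.016  0.013] w 0.764
[ 3.75825594e-03  5.61522202e-01  1.56379609e+00  2.81529191e-05
  1.01492092e+00 -8.09263155e-01]
[291. 229.] [294. 380.]
```

No lag in the picture. The bar's 13 mm thickness gives a direct test, so I'll close most of the way and look again.

```bash
python3 -m crank '[{"dp":[0,0,0],"roll":0,"gripper":180},{"dp":[0,0,0],"roll":0,"gripper":180},{"dp":[0,0,0],"roll":0,"gripper":180},{"dp":[0,0,0],"roll":0,"gripper":180},{"dp":[0,0,0],"roll":0,"gripper":180}]' 40; python3 -c "
from h import *
plan(551,118,68,47)
p=eyes.capture('scene'); save(p,'s7.png',(220,160,360,265),5)"
```

```text
time_s: 6.65
eef_pos: [550.6, 118.4, 66.2]
ee_rot: [0.657, -0.657, 0.262, -0.262]
force: [-1.0, -0.0, 0.1]
grip_width: 0.292
t 6.65 pos [550.6 118.4  66.2] jaw 46.6 dp [ 0.6 -1.8 -0. ] roll -0.007 (+-pi) q6 -0.81 tilt [ 0.  0. -1.] F [-1.  -0.   0.1] M [0.005 0.024 0.024] w 0.292
```

View pics/s7.png

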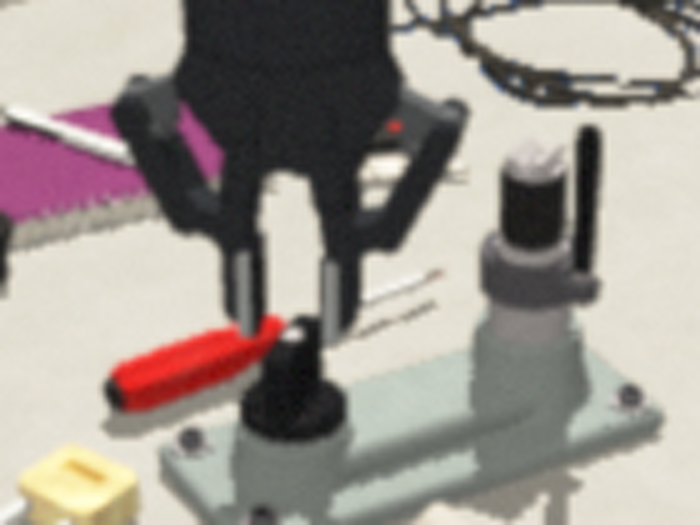

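```bash
python3 -c "
from h import *
s=shots(); ps=[s['scene'],s['top']]
for a in((465,-5),(465,-20),(470,10)):
  for b in((460,440),(460,460),(440,435)):
    X=tri(ps,[np.array(a)/5+[220,160],np.array(b)/5+[210,150]]); r=[np.linalg.norm(np.cross(X-ray(p,u)[0],ray(p,u)[1])) for p,u in zip(ps,[np.array(a)/5+[220,160],np.array(b)/5+[210,150]])]
    print(a,b,X.round(1),np.round(r,1),'rel tcp along jaw', ((X-[550.6,115.6,109.1])@[.687,.727,0]).round(1), 'perp',((X-[550.6,115.6,109.1])@[-.727,.687,0]).round(1))
p=ps[0]; save(p,'s8.png',(150,80,430,290),2.8)
"
```

```text
(465, -5) (460, 440) [505.2  72.8 219.2] [0.2 0.2] rel tcp along jaw -62.3 perp 3.6
(465, -5) (460, 460) [499.1  74.7 221.9] [1.8 1.8] rel tcp along jaw -65.1 perp 9.3
(465, -5) (440, 435) [504.9  77.2 220.4] [3.7 3.7] rel tcp along jaw -59.3 perp 6.8
(465, -20) (460, 440) [505.   73.1 225. ] [0.3 0.3] rel tcp along jaw -62.2 perp 4.0
(465, -20) (460, 460) [499.   74.9 227.7] [1.7 1.7] rel tcp along jaw -65.0 perp 9.6
(465, -20) (440, 435) [504.8  77.5 226.1] [3.7 3.7] rel tcp along jaw -59.2 perp 7.1
(470, 10) (460, 440) [504.9  71.8 213.4] [1.1 1.1] rel tcp along jaw -63.3 perp 3.2
(470, 10) (460, 460) [498.8  73.7 216.2] [1. 1.] rel tcp along jaw -66.1 perp 8.9
(470, 10) (440, 435) [504.6  76.2 214.6] [4.5 4.5] rel tcp along jaw -60.2 perp 6.4
```

```bash
python3 -m crank '[{"dp":[0,0,0],"roll":0,"gripper":255},{"dp":[0,0,0],"roll":0,"gripper":255},{"dp":[0,0,0],"roll":0,"gripper":255},{"dp":[0,0,0],"roll":0,"gripper":255}]' 20; python3 -c "
from h import *
plan(551,118,68,47)"
```

```text
time_s: 7.13
eef_pos: [550.6, 118.4, 66.2]
ee_rot: [-0.657, 0.657, -0.262, 0.262]
force: [-0.5, 0.8, 0.4]
grip_width: 0.0
t 7.13 pos [550.6 118.4  66.2] jaw 46.6 dp [ 0.5 -1.8 -0. ] roll -0.007 (+-pi) q6 -0.81 tilt [ 0. -0. -1.] F [-0.5  0.8  0.4] M [ 0.009 -0.003 -0.005] w 0.0
```

```bash
python3 -c "
from h import *
print(ctrl.nose_length,[a for a in dir(ctrl) if a[0]!='_'])
p=eyes.capture('scene'); save(p,'s9.png',(240,190,320,250),10)
for z in (44,50,60,72,80): print(z,((proj(p,(550.6,118.4,z))-[240,190])*10).round())
"
```

```text
22.0 ['PlanningError', 'finish_job', 'nose_length', 'sense']
44 [388. 487.]
50 [387. 461.]
60 [386. 418.]
72 [385. 366.]
80 [384. 331.]
```

View pics/s9.png

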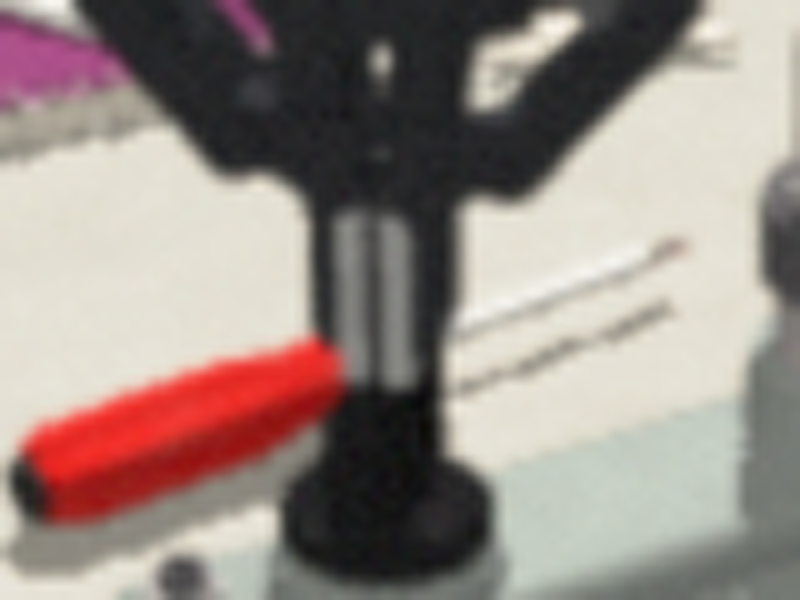

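With the gripper shut, the tips at crop row 388 sit right on the bar top (z ≈ 73), so the gripper missed the bar. The real tips are about 7 mm above the reported TCP height, not 22 mm below it, and xy is right. I'll work with this measured offset: reopen and go about 24 mm lower, watching the force.

```bash
python3 -m crank '[{"dp":[0,0,0],"roll":0,"gripper":120},{"dp":[0,0,0],"roll":0,"gripper":120},{"dp":[0,0,0],"roll":0,"gripper":120},{"dp":[0,6,0],"roll":0,"gripper":120},{"dp":[0,12,0],"roll":0,"gripper":120},{"dp":[0,12,0],"roll":0,"gripper":120}]' 20;  python3 -m crank '[{"dp":[0,5,0],"roll":0,"gripper":120},{"dp":[0,11,0],"roll":0,"gripper":120},{"dp":[0,11,0],"roll":0,"gripper":120},{"dp":[0,11,0],"roll":0,"gripper":255},{"dp":[0,11,0],"roll":0,"gripper":255},{"dp":[0,11,0],"roll":0,"gripper":255},{"dp":[0,11,0],"roll":0,"gripper":255}]' 25; python3 -c "
from h import *
plan(551,118,43,47)"
```

```text
time_s: 7.68
eef_pos: [549.8, 118.4, 52.6]
ee_rot: [-0.657, 0.657, -0.262, 0.261]
force: [-0.2, -0.1, 0.1]
grip_width: 0.53
time_s: 8.27
eef_pos: [551.3, 119.0, 43.7]
ee_rot: [0.658, -0.656, 0.261, -0.262]
force: [2.8, 4.4, -0.2]
grip_width: 0.149
t 8.27 pos [551.3 119.   43.7] jaw 46.6 dp [ 0.5  0.7 -0.9] roll -0.007 (+-pi) q6 -0.81 tilt [ 0.002  0.001 -1.   ] F [ 2.8  4.4 -0.2] M [ 0.765 -0.527 -0.039] w 0.149
```

The width of 0.149 (12.7 mm) shows the bar is gripped. Now I turn it anticlockwise.

```bash
python3 -m crank '[{"dp":[0,0,0],"roll":-0.1,"gripper":255},{"dp":[0,0,0],"roll":-0.2,"gripper":255},{"dp":[0,0,0],"roll":-0.3,"gripper":255},{"dp":[0,0,0],"roll":-0.4,"gripper":255},{"dp":[0,0,0],"roll":-0.5,"gripper":255},{"dp":[0,0,0],"roll":-0.6,"gripper":255},{"dp":[0,0,0],"roll":-0.6,"gripper":255}]' 40; python3 -c "
from h import *
plan(551,118,43,86.6)"
python3 -m crank '[{"dp":[0,0,0],"roll":-0.03,"gripper":255},{"dp":[0,0,0],"roll":-0.06,"gripper":255},{"dp":[0,0,0],"roll":-0.09,"gripper":255},{"dp":[0,0,0],"roll":-0.09,"gripper":255},{"dp":[0,0,0],"roll":-0.09,"gripper":255}]'; python3 -c "
from h import *
plan(551,118,43,86.6)"
```

```text
time_s: 8.85
eef_pos: [550.9, 118.3, 43.7]
ee_rot: [-0.705, 0.705, -0.054, 0.055]
force: [0.2, 0.2, 2.9]
grip_width: 0.14
t 8.85 pos [550.9 118.3  43.7] jaw 81.2 dp [ 0.1  0.7 -0.3] roll -0.095 (+-pi) q6 -1.41 tilt [ 0.001 -0.    -1.   ] F [0.2 0.2 2.9] M [ 0.11  -0.103  0.117] w 0.14
time_s: 9.27
eef_pos: [550.9, 118.2, 43.7]
ee_rot: [-0.707, 0.707, -0.025, 0.025]
force: [-0.1, -0.3, 4.4]
grip_width: 0.141
t 9.27 pos [550.9 118.2  43.7] jaw 86.0 dp [ 0.1  0.7 -0.2] roll -0.011 (+-pi) q6 -1.5 tilt [ 0.001 -0.    -1.   ] F [-0.1 -0.3  4.4] M [-0.138 -0.016  0.075] w 0.141
```

```bash
python3 -m crank '[{"dp":[0,0,0],"roll":-0.02,"gripper":255},{"dp":[0,0,0],"roll":-0.04,"gripper":255},{"dp":[0,0,0],"roll":-0.04,"gripper":255},{"dp":[0,0,0],"roll":-0.04,"gripper":255}]' 40; python3 -c "
from h import *
plan(551,118,43,86.6)"
python3 -m crank '[{"dp":[0,0,0],"roll":-0.02,"gripper":255},{"dp":[0,0,0],"roll":-0.04,"gripper":255},{"dp":[0,0,0],"roll":-0.04,"gripper":255},{"dp":[0,0,0],"roll":-0.04,"gripper":255}]'; python3 -c "
from h import *
plan(551,118,43,86.6)"
```

```text
time_s: 9.6
eef_pos: [550.9, 118.2, 43.6]
ee_rot: [0.707, -0.707, 0.011, -0.011]
force: [-0.2, -1.1, 5.1]
grip_width: 0.141
t 9.6 pos [550.9 118.2  43.6] jaw 88.2 dp [ 0.1  0.6 -0.2] roll 0.029 (+-pi) q6 -1.54 tilt [ 0.001  0.    -1.   ] F [-0.2 -1.1  5.1] M [-0.242  0.015 -0.798] w 0.141
time_s: 9.93
eef_pos: [550.9, 118.2, 43.7]
ee_rot: [0.707, -0.707, -0.003, 0.002]
force: [-1.7, -1.4, 5.5]
grip_width: 0.14
t 9.93 pos [550.9 118.2  43.7] jaw 90.4 dp [ 0.1  0.7 -0.2] roll 0.067 (+-pi) q6 -1.58 tilt [ 0.001  0.001 -1.   ] F [-1.7 -1.4  5.5] M [-0.243  0.112 -1.517] w 0.14
```

The torque climbs to −0.8 and then −1.5 Nm from about 86–87°, so the knob is at its stop. I relax, release and rise.

```bash
python3 -m crank '[{"dp":[0,0,0],"roll":0.04,"gripper":255},{"dp":[0,0,0],"roll":0.04,"gripper":255},{"dp":[0,0,0],"roll":0.04,"gripper":120},{"dp":[0,0,0],"roll":0.04,"gripper":120},{"dp":[0,0,0],"roll":0.04,"gripper":120},{"dp":[0,-40,0],"roll":0.04,"gripper":120},{"dp":[0,-80,0],"roll":0.02,"gripper":110},{"dp":[0,-118,0],"roll":0,"gripper":110},{"dp":[0,-118,0],"roll":0,"gripper":110},{"dp":[0,-118,0],"roll":0,"gripper":110}]' 40; python3 -c "
from h import *
plan(545.5,8.4,160,91)"
```

```text
time_s: 10.77
eef_pos: [551.3, 118.5, 162.8]
ee_rot: [-0.707, 0.707, 0.006, -0.003]
force: [0.8, -0.2, -1.1]
grip_width: 0.574
t 10.77 pos [551.3 118.5 162.8] jaw 90.7 dp [  -7.1    2.8 -110. ] roll -0.005 (+-pi) q6 -1.58 tilt [ 0.004  0.    -1.   ] F [ 0.8 -0.2 -1.1] M [ 0.055 -0.059 -0.074] w 0.574
```

Now I check the knob and re-measure the cap with a clear view while moving over.

```bash
python3 -m crank '[{"dp":[-6,0,-40],"roll":0,"gripper":110},{"dp":[-6,0,-80],"roll":0,"gripper":110},{"dp":[-6,0,-110],"roll":0,"gripper":110},{"dp":[-6,0,-110],"roll":0,"gripper":110},{"dp":[-6,0,-110],"roll":0,"gripper":110},{"dp":[-6,0,-110],"roll":0,"gripper":110}]' 40; python3 -c "
from h import *
plan(545.5,8.4,82,91)
p=eyes.capture('scene'); save(p,'s10.png',(230,120,370,250),5.7)
f=lambda X:((proj(p,X)-[230,120])*5.7).round()
print('cap',f([545.5,8.4,104]),'tips c',f([545.5,8.4,167]),'knob',f([551,118.2,72]))
for l in('cap_grip','collar_top','lever_handle','knob_grip'): print(l,[(np.round((np.array(r['centre'])-[230,120])*5.7),round(r['confidence'],2)) for r in models.spot_point(p,l)[:2]])
yw=np.radians(-4);c=np.array([545.5,8.4,132]);
for a in(207,153): print(a,f(c+[25*np.cos(np.radians(a)+yw),25*np.sin(np.radians(a)+yw),0]))
"
```

```text
time_s: 11.27
eef_pos: [545.4, 8.9, 160.0]
ee_rot: [0.707, -0.707, -0.003, 0.005]
force: [0.1, 0.7, -0.2]
grip_width: 0.569
t 11.27 pos [545.4   8.9 160. ] jaw 90.7 dp [ 0.2 78.  -0.5] roll -0.005 (+-pi) q6 -1.78 tilt [-0.002  0.001 -1.   ] F [ 0.1  0.7 -0.2] M [-0.015  0.001 -0.006] w 0.569
cap [551. 446.] tips c [557. 282.] knob [276. 607.]
cap_grip [(array([543., 438.]), 0.7)]
collar_top [(array([532., 501.]), 0.8)]
lever_handle [(array([599., 408.]), 0.74)]
knob_grip [(array([278., 628.]), 0.74)]
207 [617. 393.]
153 [561. 408.]
```

View pics/s10.png

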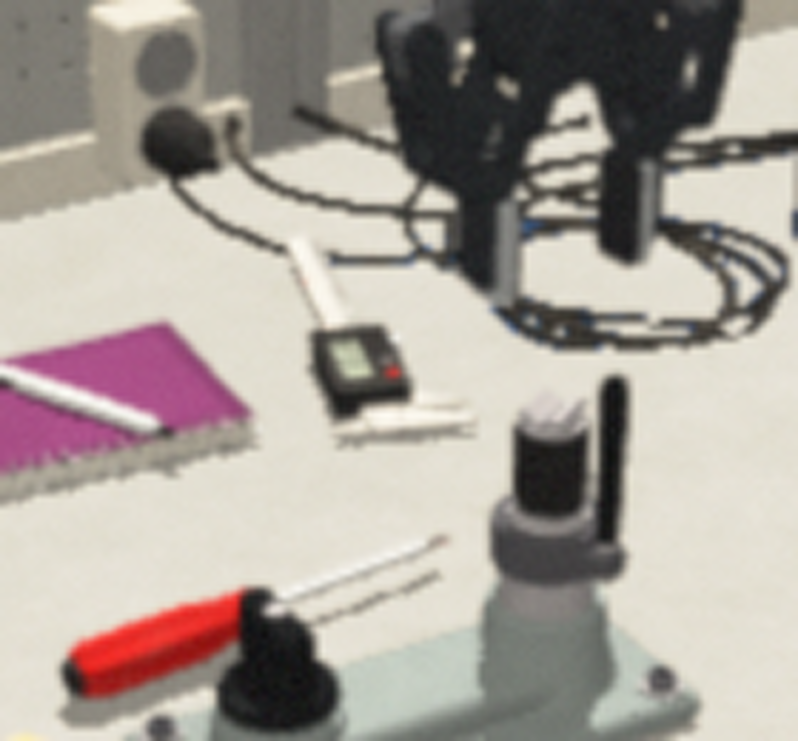

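View 11 shows the bar now across the rest (at 0), the cap centred at (551,465), the lever at (612,460) and the open tips centred over the cap at (563,278). That agrees with my tip offset, so I descend and grip.

```bash
python3 -m crank '[{"dp":[0,30,-0.5],"roll":-0.005,"gripper":110},{"dp":[0,50,-0.5],"roll":-0.005,"gripper":110},{"dp":[0,65,-0.5],"roll":-0.005,"gripper":110},{"dp":[0,78,-0.5],"roll":-0.005,"gripper":110},{"dp":[0,78,-0.5],"roll":-0.005,"gripper":110},{"dp":[0,78,-0.5],"roll":-0.005,"gripper":110}]' 40; python3 -c "
from h import *
plan(545.5,8.4,82,91)"; python3 -m crank '[{"dp":[0,0,0],"roll":0,"gripper":255},{"dp":[0,0,0],"roll":0,"gripper":255},{"dp":[0,0,0],"roll":0,"gripper":255},{"dp":[0,0,0],"roll":0,"gripper":255},{"dp":[0,0,0],"roll":0,"gripper":255}]' 60; python3 -c "
from h import *
plan(545.5,8.4,82,91)"
```

```text
time_s: 12.02
eef_pos: [545.8, 8.2, 83.1]
ee_rot: [0.707, -0.707, -0.006, 0.007]
force: [0.0, 1.6, 0.4]
grip_width: 0.564
t 12.02 pos [545.8   8.2  83.1] jaw 91.0 dp [-0.3  1.1  0.2] roll 0.0 (+-pi) q6 -1.79 tilt [-0.001  0.    -1.   ] F [0.  1.6 0.4] M [0.001 0.038 0.004] w 0.564
time_s: 12.43
eef_pos: [546.5, 8.1, 84.5]
ee_rot: [0.707, -0.707, -0.007, 0.005]
force: [-0.7, 2.9, 6.7]
grip_width: 0.278
t 12.43 pos [546.5   8.1  84.5] jaw 91.0 dp [-1.   2.5  0.3] roll -0.0 (+-pi) q6 -1.79 tilt [ 0.002  0.    -1.   ] F [-0.7  2.9  6.7] M [0.533 0.207 0.001] w 0.278
```

```bash
python3 -m crank '[{"dp":[0,-6,0],"roll":0,"gripper":255},{"dp":[0,-12,0],"roll":0,"gripper":255},{"dp":[0,-18,0],"roll":0,"gripper":255},{"dp":[0,-24,0],"roll":0,"gripper":255},{"dp":[0,-30,0],"roll":0,"gripper":255},{"dp":[0,-31,0],"roll":0,"gripper":255},{"dp":[0,-31,0],"roll":0,"gripper":255},{"dp":[0,-31,0],"roll":0,"gripper":255}]' 60; python3 -c "
from h import *
plan(545.5,8.4,114.5,91)
p=eyes.capture('scene');yw=0
for l in('cap_grip','collar_top','ring_mark','lever_handle'): print(l,[(np.round(r['centre'],1),round(r['confidence'],2)) for r in models.spot_point(p,l)[:2]])
c=np.array([545.7,8.2])
for z in(134,110,80): print(z,proj(p,[*c,z]).round(1))
b=(305,150,350,225);g=p['color'].astype(int)
# axis column brightness profile through the leg
for v in range(172,214): 
    u=proj(p,[*c,90])[0]; print(v,g[v,int(u)-3:int(u)+4].sum(1)//3)
"
```

```text
time_s: 13.1
eef_pos: [546.3, 8.1, 114.3]
ee_rot: [0.707, -0.707, -0.006, 0.006]
force: [4.7, 4.6, -4.5]
grip_width: 0.278
t 13.1 pos [546.3   8.1 114.3] jaw 91.0 dp [-0.8 -0.2  0.3] roll -0.0 (+-pi) q6 -1.79 tilt [ 0.001  0.    -1.   ] F [ 4.7  4.6 -4.5] M [ 0.661 -0.764  0.015] w 0.278
cap_grip [(array([325.6, 184.7]), 0.81), (array([300.8, 248.3]), 0.56)]
collar_top [(array([325.9, 208.7]), 0.62), (array([229.8, 263.4]), 0.29)]
ring_mark [(array([328.2, 210.3]), 0.57)]
lever_handle [(array([338., 189.]), 0.84), (array([326.8, 182. ]), 0.19)]
134 [327.2 184.7]
110 [326.8 195.5]
80 [326.3 208.6]
172 [ 34  41  83 160 210 188 106]
173 [ 36  39  70 134 180 158  83]
174 [ 38  45  88 129 124  90  65]
175 [ 40  59 132 191 176 122  78]
176 [ 51  80 134 188 194 160 105]
177 [ 90 106 117 149 166 135 127]
178 [124 121 113 110 129 125 128]
179 [126 119 102  97 123 133 130]
180 [126 117  97 104 136 142 135]
181 [124 119 102 108 134 143 146]
182 [125 122 105 112 130 131 136]
183 [126 118 104 107 115 114 110]
184 [126 120  89  54  49  49  46]
185 [126 119  80  39  29  31  29]
186 [127 113  73  36
[... 203 characters left out ...]
2  32  32  29]
193 [108  89  46  36  31  31  30]
194 [62 41 32 35 31 33 30]
195 [36 33 27 28 30 28 32]
196 [47 37 35 35 33 35 37]
197 [91 81 71 59 60 65 77]
198 [135 134 116 106 108 112 125]
199 [142 145 143 141 138 141 140]
200 [141 145 144 144 146 144 141]
201 [143 145 142 141 143 142 139]
202 [140 145 143 144 144 143 138]
203 [144 146 144 144 143 142 140]
204 [144 146 144 143 145 142 141]
205 [144 143 142 144 144 143 141]
206 [142 147 144 144 143 141 136]
207 [145 144 145 143 144 144 140]
208 [145 144 145 142 142 143 138]
209 [144 144 143 143 142 140 136]
210 [132 136 135 135 132 127 125]
211 [117 119 115 113 113 109 107]
212 [132 130 119 117 122 130 127]
213 [115 121 123 123 120 116 110]
```

```bash
python3 -c "
from h import *
p=eyes.capture('scene');o=ray(p,(0,0))[0]
c=np.array([546,8.2]);d=o[:2]-c;d/=np.linalg.norm(d)
print('leg front',[(z,proj(p,[*(c+10*d),z]).round(2)) for z in(78,80,82,84)]); print('lip front',proj(p,[*(c+21*d),80]).round(2),'cap bottom',proj(p,[*(c+13*d),114]).round(2))
n=np.mean([eyes.capture('scene')['color'].astype(float).mean(2) for _ in range(3)],0)
for v in range(192,222): print(v,n[v,318:334].round().astype(int))
plan(545.5,8.4,114.5,91)
im=p['color'][150:225,295:360,::-1];im=cv2.resize(im,None,fx=8,fy=8,interpolation=cv2.INTER_CUBIC);cv2.imwrite('pics/s11.png',im)
"
```

```text
leg front [(78, array([326.04, 211.85])), (80, array([326.07, 210.98])), (82, array([326.11, 210.12])), (84, array([326.14, 209.25]))]
lip front [325.96 213.76] cap bottom [326.62 196.75]
192 [166 131 107 118 127 124 106  57  33  31  33  31  31  29  45 108]
193 [208 177 133 123 121 110  90  49  34  33  34  30  29  26  52 112]
194 [216 198 147 104  95  66  48  34  34  30  32  31  29  34  70 131]
195 [217 214 180  94  49  34  32  29  30  27  32  28  28  45 101 165]
196 [219 217 201 142  72  47  36  36  33  33  33  35  51  90 146 191]
197 [219 219 217 187 114  87  74  68  59  58  59  70  94 142 196 212]
198 [220 220 218 194 140 131 123 115 108 107 108 118 134 168 213 215]
199 [220 221 217 194 144 142 144 142 141 140 140 140 139 173 216 217]
200 [220 220 218 194 144 144 145 144 143 144 144 142 138 171 216 217]
201 [221 221 218 194 144 143 145 144 144 145 142 140 137 171 216 216]
202 [220 219 214 187 143 143 145 144 143 145 144 140 140 173 214 212]
203 [219 218 208 176 141 143 145 142 144 143 143 141 144 180 215 204]
204 [217 217 208 176 143 143 145 144 144 144 143 141 143 180 216 204]
20
[... 542 characters left out ...]
24 121 116 102]
213 [ 89  91  81  87  97 114 121 124 123 121 118 112  99  87  87  90]
214 [67 71 69 71 71 77 79 82 85 84 79 77 74 69 69 67]
215 [63 65 65 69 71 70 71 71 73 72 69 69 69 68 66 67]
216 [63 66 66 67 67 66 66 68 68 68 68 68 66 66 67 73]
217 [64 65 65 65 65 64 67 65 67 67 66 66 66 65 70 74]
218 [65 65 67 66 66 66 66 66 67 67 68 66 66 65 68 70]
219 [68 66 68 65 66 66 66 66 66 67 67 65 64 65 66 66]
220 [89 75 67 67 66 66 67 66 66 65 67 67 65 65 67 71]
221 [113  96  83  79  72  69  67  68  68  69  68  71  75  76  80  89]
t 13.55 pos [546.3   8.1 114.1] jaw 91.0 dp [-0.8 -0.4  0.3] roll -0.0 (+-pi) q6 -1.79 tilt [ 0.001  0.001 -1.   ] F [ 5.1  3.9 -4.1] M [ 0.662 -0.731  0.039] w 0.282
```

```bash
python3 -c "
from h import *
p=eyes.capture('scene');o=ray(p,(0,0))[0]
c=np.array([546,8.2]);d=o[:2]-c;d/=np.linalg.norm(d)
print('pred cap bottom z84',proj(p,[*(c+13*d),84]).round(2),'z114',proj(p,[*(c+13*d),114]).round(2))
im=cv2.imread('pics/s10.png'); im=cv2.resize(im,(140,130),interpolation=cv2.INTER_AREA).mean(2)
for v in range(205,217): print(v,im[v-120,318-230:334-230].round().astype(int))
im=cv2.imread('pics/scene0.png').mean(2); print('initial')
for v in range(204,217): print(v,im[v,318:334].round().astype(int))
"
```

```text
pred cap bottom z84 [326.11 210.  ] z114 [326.62 196.75]
205 [212 173  76  31  30  31  30  28  28  29  28  28  31  41  86 136]
206 [197 159  80  32  31  28  28  31  27  26  29  29  31  43  87 133]
207 [158 131  91  42  31  30  28  30  27  29  31  30  31  44  87 123]
208 [140 142 109  57  35  29  28  26  27  28  30  31  30  55 104 127]
209 [138 151 124  84  56  41  40  36  33  33  36  37  47  84 132 145]
210 [120 130 135 122  99  85  75  68  62  58  64  75  91 116 145 143]
211 [110 115 128 136 135 128 119 113 104 102 106 118 128 130 127 112]
212 [ 94  92 107 125 133 137 137 134 133 130 131 131 125 118 109 101]
213 [ 76  75  79  88  99 115 123 123 123 121 118 111 100  93  94  93]
214 [65 67 69 72 73 77 80 83 85 85 81 78 76 81 88 78]
215 [63 65 66 68 69 70 71 71 72 72 70 70 69 68 72 70]
216 [63 66 67 67 68 67 67 67 68 69 67 66 67 67 69 77]
initial
204 [215 179  70  30  29  21  29  26  31  31  28  33  29  36  66 123]
205 [201 167  73  32  31  29  31  31  34  30  32  30  27  36  76 131]
206 [160 139  83  34  29  32  30  27  28  31  29  29  28  43  93 138]
207 [131 135 102  46  29  31  27  30  26  28  27  29  33  53  96 126]
208 [134 148 122  79  49  36  35  34  32  34  34  36  48  82 132 150]
209 [117 125 135 121  87  74  62  49  50  52  58  69  93 115 155 158]
210 [104 105 129 136 130 120 111  95  94  94 103 114 129 133 134 123]
211 [ 94  87 109 130 135 138 136 136 135 133 132 130 130 121 113 104]
212 [ 83  73  79  96 113 123 129 132 128 128 124 118 109  93  95 101]
213 [69 68 72 71 77 82 87 94 95 95 90 84 77 80 93 89]
214 [65 63 69 70 71 70 70 70 73 71 72 70 72 73 77 73]
215 [65 64 66 67 66 68 70 69 67 67 68 64 67 68 69 77]
216 [65 67 67 65 64 66 66 69 65 66 66 67 68 66 73 80]
```

View pics/s11.png

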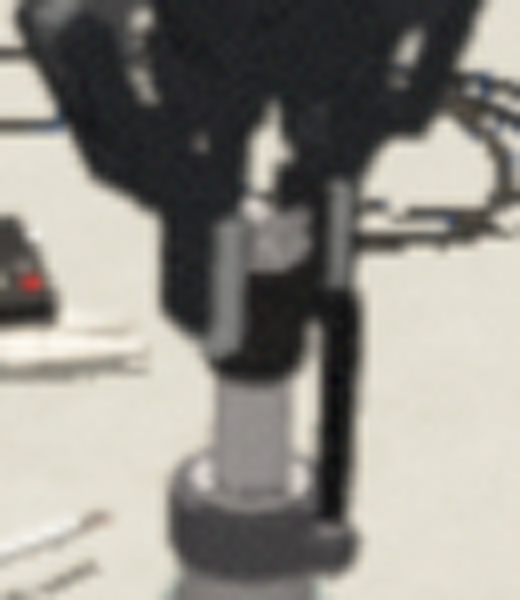

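View 12 (last one) shows the cap gripped, the leg out, and a faint ring just at the collar's top face at (253,492). The lever stands at (338,410), beside the finger. The lift comes out at 29.2 mm (cap edge in the image), 29.7 mm (TCP) and about 29.75 mm (ring). I'll raise it 0.4 mm and start the clockwise sweep.

```bash
python3 -m crank '[{"dp":[0,-0.4,0],"roll":0.06,"gripper":255},{"dp":[0,-0.4,0],"roll":0.16,"gripper":255},{"dp":[0,-0.4,0],"roll":0.26,"gripper":255},{"dp":[0,-0.4,0],"roll":0.36,"gripper":255},{"dp":[0,-0.4,0],"roll":0.46,"gripper":255},{"dp":[0,-0.4,0],"roll":0.54,"gripper":255},{"dp":[0,-0.4,0],"roll":0.62,"gripper":255},{"dp":[0,-0.4,0],"roll":0.7,"gripper":255},{"dp":[0,-0.4,0],"roll":0.78,"gripper":255},{"dp":[0,-0.4,0],"roll":0.84,"gripper":255}]' 60; python3 -c "
from h import *
plan(546,8.4,114.7,9)"; python3 -m crank '[{"dp":[0,0,0],"roll":0.07,"gripper":255},{"dp":[0,0,0],"roll":0.14,"gripper":255},{"dp":[0,0,0],"roll":0.21,"gripper":255},{"dp":[0,0,0],"roll":0.28,"gripper":255},{"dp":[0,0,0],"roll":0.35,"gripper":255},{"dp":[0,0,0],"roll":0.35,"gripper":255}]'; python3 -c "
from h import *
plan(546,8.4,114.7,9)
p=eyes.capture('scene')
for l in('lever_handle','ring_mark','cap_grip'): print(l,[(np.round(r['centre'],1),round(r['confidence'],2)) for r in models.spot_point(p,l)[:2]])
c=np.array([546,8.2])
for a in(203,190,180,170,160,149): print(a,proj(p,[c[0]+25*np.cos(np.radians(a)),c[1]+25*np.sin(np.radians(a)),132]).round(1))
"
```

```text
time_s: 14.43
eef_pos: [546.3, 7.9, 114.5]
ee_rot: [0.648, -0.647, 0.284, -0.284]
force: [4.0, 3.5, -3.9]
grip_width: 0.278
t 14.43 pos [546.3   7.9 114.5] jaw 42.6 dp [-0.5 -0.2  0.1] roll 0.587 (+-pi) q6 -0.94 tilt [ 0.001  0.    -1.   ] F [ 4.   3.5 -3.9] M [ 0.48  -0.824  0.163] w 0.278
time_s: 14.93
eef_pos: [546.2, 7.9, 114.5]
ee_rot: [0.589, -0.588, 0.392, -0.392]
force: [4.0, 3.6, -3.8]
grip_width: 0.277
t 14.93 pos [546.2   7.9 114.5] jaw 22.7 dp [-0.5 -0.2  0. ] roll 0.239 (+-pi) q6 -0.6 tilt [ 0.001  0.    -1.   ] F [ 4.   3.6 -3.8] M [ 0.539 -0.746  0.075] w 0.277
lever_handle [(array([328.5, 190.8]), 0.57)]
ring_mark [(array([328.8, 209.9]), 0.76)]
cap_grip [(array([325.5, 182.9]), 0.69)]
203 [338.2 188.8]
190 [336.5 189.8]
180 [334.8 190.5]
170 [332.9 191. ]
160 [330.8 191.3]
149 [328.3 191.5]
```

```bash
for k in 1 2; do python3 -m crank '[{"dp":[0,0,0],"roll":0.05,"gripper":255},{"dp":[0,0,0],"roll":0.1,"gripper":255},{"dp":[0,0,0],"roll":0.1,"gripper":255},{"dp":[0,0,0],"roll":0.1,"gripper":255}]' >/dev/null; python3 -c "
from h import *
plan(546,8.4,114.7,9)
p=eyes.capture('scene')
print([(np.round(r['centre'],1),round(r['confidence'],2)) for r in models.spot_point(p,'lever_handle')[:2]])
"; done
```

```text
t 15.47 pos [546.2   7.9 114.5] jaw 17.2 dp [-0.5 -0.2 -0. ] roll 0.143 (+-pi) q6 -0.5 tilt [ 0.001  0.    -1.   ] F [ 4.3  3.4 -3.6] M [ 0.456 -0.763  0.07 ] w 0.282
[(array([329.6, 192.8]), 0.88)]
t 15.9 pos [546.1   7.9 114.5] jaw 11.5 dp [-0.5 -0.2 -0. ] roll 0.043 (+-pi) q6 -0.4 tilt [ 0.  0. -1.] F [ 3.6  3.3 -4.3] M [ 0.505 -0.712  0.09 ] w 0.282
[(array([328.3, 193. ]), 0.77)]
```

```bash
for k in 1 2 3; do python3 -m crank '[{"dp":[0,0,0],"roll":0.04,"gripper":255},{"dp":[0,0,0],"roll":0.04,"gripper":255},{"dp":[0,0,0],"roll":0.04,"gripper":255}]' >/dev/null; python3 -c "
from h import *
plan(546,8.4,114.7,9)
p=eyes.capture('scene')
print([(np.round(r['centre'],1),round(r['confidence'],2)) for r in models.spot_point(p,'lever_handle')[:2]])
"; done
```

```text
t 16.25 pos [546.1   7.9 114.5] jaw 9.2 dp [-0.5 -0.2 -0. ] roll 0.004 (+-pi) q6 -0.36 tilt [ 0.  0. -1.] F [ 2.8  3.3 -4.5] M [ 0.499 -0.741  0.029] w 0.276
[(array([326.4, 194.2]), 0.77), (array([326.6, 181.2]), 0.66)]
t 16.6 pos [546.1   7.8 114.5] jaw 6.9 dp [-0.6 -0.2 -0. ] roll -0.036 (+-pi) q6 -0.32 tilt [ 0.  0. -1.] F [ 4.6  2.8 -2.9] M [ 0.42  -0.796  0.104] w 0.282
[]
t 16.95 pos [546.1   7.7 114.6] jaw 4.7 dp [-0.7 -0.1 -0. ] roll -0.076 (+-pi) q6 -0.28 tilt [ 0. -0. -1.] F [ 4.8  1.7 -4.7] M [ 0.35  -0.829  0.282] w 0.282
[(array([326.6, 189.9]), 0.69), (array([232.3, 266.4]), 0.68)]
```

```bash
cat > lv.py <<'E'
from h import *
plan(546,8.4,114.7,9)
p=eyes.capture('scene');g=np.mean([eyes.capture('scene')['color'].mean(2) for _ in range(2)],0)
for v in(199,200,202,204,206): print(v,g[v,314:342].round().astype(int))
c=np.array([546,8.2])
for z in(95,105): print(z,[(a,*proj(p,[c[0]+25*np.cos(np.radians(a)),c[1]+25*np.sin(np.radians(a)),z]).round(1).tolist()) for a in(170,160,155,149,143)])
print('ring',[(v,int(x)) for v,x in zip(range(207,215),g[207:215,321:324].mean(1))])
E
python3 lv.py
python3 -m crank '[{"dp":[0,0,0],"roll":0.04,"gripper":255},{"dp":[0,0,0],"roll":0.06,"gripper":255},{"dp":[0,0,0],"roll":0.06,"gripper":255}]' >/dev/null; python3 lv.py
```

```text
t 17.05 pos [546.1   7.7 114.5] jaw 4.7 dp [-0.7 -0.2 -0. ] roll -0.076 (+-pi) q6 -0.28 tilt [ 0. -0. -1.] F [ 4.9  2.2 -3.7] M [ 0.37  -0.778  0.322] w 0.277
199 [217 219 219 220 219 219 217 194 144 141 132  94  36  21  20  30  76 158
 214 219 220 220 220 220 219 219 218 218]
200 [220 219 220 219 219 220 217 194 144 140 134  94  39  24  22  28  76 158
 214 220 220 219 219 218 218 219 219 217]
202 [221 221 220 220 219 219 215 186 144 141 133  94  37  24  21  32  85 164
 214 218 218 219 218 217 218 218 218 217]
204 [221 220 219 218 218 216 206 175 142 143 133  94  37  24  20  37 100 175
 216 220 218 218 219 218 217 218 218 216]
206 [218 220 217 212 199 187 172 156 140 143 132  92  38  22  24  44  99 152
 185 203 215 218 219 218 217 214 214 216]
95 [(170, 332.1, 207.7), (160, 330.1, 208.0), (155, 329.0, 208.1), (149, 327.6, 208.2), (143, 326.3, 208.2)]
105 [(170, 332.3, 203.2), (160, 330.2, 203.6), (155, 329.2, 203.7), (149, 327.8, 203.7), (143, 326.5, 203.7)]
ring [(207, 146), (208, 151), (209, 146), (210, 140), (211, 124), (212, 128), (213, 98), (214, 73)]
t 17.45 pos [546.2   7.7 11
[... 354 characters left out ...]
219 218 217 218 218 216]
202 [221 220 220 220 220 218 214 187 143 140 133  94  38  23  24  32  85 163
 214 218 219 218 217 217 218 218 218 217]
204 [219 219 219 218 218 216 206 174 141 142 132  93  39  24  22  37 100 176
 216 220 220 219 218 218 218 217 217 216]
206 [219 219 217 212 199 186 170 155 142 144 132  93  35  24  20  44  98 154
 185 205 215 219 220 217 216 215 215 215]
95 [(170, 332.1, 207.7), (160, 330.1, 208.0), (155, 329.0, 208.1), (149, 327.6, 208.2), (143, 326.3, 208.2)]
105 [(170, 332.3, 203.2), (160, 330.2, 203.6), (155, 329.2, 203.7), (149, 327.8, 203.7), (143, 326.5, 203.7)]
ring [(207, 146), (208, 151), (209, 146), (210, 141), (211, 123), (212, 129), (213, 99), (214, 73)]
```

```bash
python3 -c "
from h import *
g=np.mean([eyes.capture('scene')['color'].mean(2) for _ in range(4)],0)
for v in [194,195,196,197,198,199,208,209,210,211,212,213]: print(v,g[v,320:326].round().astype(int))
plan(546,8.4,114.7,9)
print(models.spot_point(eyes.capture('scene'),'ring_mark'))"
```

```text
194 [154  66  31  28  32  26]
195 [184 104  43  33  31  26]
196 [206 158  77  49  42  31]
197 [216 187 116  95  83  51]
198 [218 195 140 137 123  79]
199 [217 194 143 140 132  93]
208 [205 169 141 142 134  93]
209 [204 164 136 140 131  92]
210 [194 172 122 125 119  86]
211 [136 139 125 106 100  70]
212 [105 124 130 131 118  79]
213 [ 77  87  98 114 113  82]
t 17.8 pos [546.1   7.7 114.6] jaw 1.2 dp [-0.7 -0.1 -0.1] roll -0.136 (+-pi) q6 -0.22 tilt [ 0. -0. -1.] F [ 5.7  1.7 -3.9] M [ 0.363 -0.676  0.337] w 0.282
[{'centre': [323.8, 185.0], 'confidence': 0.64}, {'centre': [299.9, 247.9], 'confidence': 0.58}, {'centre': [326.1, 207.8], 'confidence': 0.48}]
```

```bash
python3 -c "
from h import *
print(ctrl.finish_job())"
```

```text
the job is handed in; nothing more can be done
None
```

The work rest is set and handed in at about 18 s. The arm still holds the cap, with the leg at its mark and the lever closed.

- **Knob:** I gripped the bar and turned it anticlockwise by about 40° until the torque rose to 1.5 Nm at the stop. A later picture showed the bar lying across the rest, as it should at 0.
- **Leg:** I took it by the cap and raised it about 30 mm. My last three readings differ slightly: 30.1 mm from the arm's own position, about 29.6 mm from the cap's lower edge in the image, and about 30.0–30.3 mm from the visible part of the ring.
- **Lever:** I swung it clockwise with the side of a finger. In the image it measures about 149° in world axes, which matches closed. A further 3.5° of wrist turn did not move it, so it is at its stop.

**What disagreed or failed:**
- **Gripper height:** the gripper sat about 29 mm higher than the reported tool position and stated finger length imply. My first try at the knob closed on air above it without touching anything; after that I used the tip height measured in the images.
- **Grip width:** on the cap it read 23.6 mm rather than 26 mm.
- **Ring detection:** on the last picture the network's ring finding was unreliable, so I used pixel profiles instead.
- **Things lying around:** I kept clear of the padlock, screwdriver and lock cylinder, but did not check them again at the end.

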